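Slide the six-well carrier into its viewing notch

TASK

On the white light base, push the blue carrier with the six-well plate along its rails with a fingertip, towards the lit window in the middle, until you feel it drop into the locating notches, and leave it sitting level there with the hand clear. Only push it: do not lift or carry it, leave the grey dish carrier parked where it is, and leave the jar, cup and notebook alone.

Things in the scene. Friction and masses are not known exactly. Their poses are not given: they have to be found in the camera images.
- notch (a point): Middle of the lit window on the light base, at the height of its white top face. x, y, z axes: across the rails, along them, up. Four red-floored notches, 14 mm long and 5 mm deep (down to the white face), in the rails' outer halves at y = +32 mm and inner halves at y = -32 mm take a carrier's four feet all at once, only when its origin lies here (2 mm play either way along y).
- light_base: Fixed base, 180 (x) x 410 (y) mm, white top face 60 mm above its origin (centre of underside). On it two steel rails along y, 5 mm high, 36 to 60 mm either side of the centre line, open at both ends (y = +-200 mm); bare flat face between them (72 mm wide). Outside them dark guide walls 18 mm high, inner faces 61.5 mm from the centre line. May stand turned.
- six_well_carrier: Blue slab to be pushed, loose, 0.3 to 0.65 kg: 120 (x, across rails) x 90 (y) x 12 mm on 7 mm feet, six-well plate on top (35 mm high in all). Origin: its centre, level with the feet's undersides; flat end faces y = +-45 mm, 7 to 19 mm above origin. Axes as notch. Starts on the rails, 110 to 145 mm from the window at +y or -y. Seated, its origin is level with notch; on the rails 5 mm higher.
- six_well_top (a point): Centre of the six-well plate's top, 35 mm above the carrier's origin. The carrier slides with plain friction, some 1 to 6 N; once it has dropped, the notches stop it, and hard pushing on (over some 10 N) would start to tip it.
- dish_carrier: The grey carrier with a round white dish, same slab, feet and origin (33 mm high in all), parked loose on the rails at the other side of the window; it is to stay there.
- jar: Bystander: small amber jar with white cap, 44 mm across, 65 mm high, loose on the table beyond the light base. Origin: centre of its underside.
- cup: Bystander: clear cup, 56 mm across, 34 mm high, loose on the table beyond the light base. Origin: centre of its underside.
- notebook: Bystander: yellow notebook, 123 x 173 x 14 mm, lying loose on the table on the robot's side of the light base. Origin: centre of its underside.
Mind the look-alikes: they are no part of the job. What is shaped like the six_well_carrier but orange or purple is not meant.

How it is judged:
At the end, for the whole second after the job is handed in: The six-well carrier sits at rest in its notches: its origin within 4 mm of notch along and across the rails and less than 2 mm above it, tilted less than 0.02 rad; the dish carrier is within 10 mm, and jar, cup and notebook within 15 mm, of where they began (y of six_well_carrier in the frame of notch between -0.004 and 0.004 m and x of six_well_carrier in the frame of notch between -0.004 and 0.004 m and z of six_well_carrier in the frame of notch below 0.002 m and angle between six_well_carrier's own z axis and vertical below 0.02 rad and linear speed of six_well_carrier below 0.01 m/s and distance of dish_carrier from where it was at the start of the episode below 0.01 m and distance of each of jar, cup, notebook from where it was at the start of the episode below 0.015 m); the robot touches nothing.
It fails at once if the six-well carrier is lifted off its rails (more than 8 mm above them) or tipped by more than 0.25 rad (z of six_well_carrier in the frame of notch above 0.013 m or angle between six_well_carrier's own z axis and vertical above 0.25 rad).
It fails at once if the dish carrier is moved by more than 10 mm (distance of dish_carrier from where it was at the start of the episode above 0.01 m).
It fails at once if the jar, cup or notebook is moved by more than 15 mm (distance of any of jar, cup, notebook from where it was at the start of the episode above 0.015 m).
It also fails if it takes over 38 s, if anything falls off the work surface, if the arm or the gripper's body presses on something with over 40 N, if the wrist force passes 120 N, or if a joint passes its speed limit or range.

ROBOT

A 7-joint arm with a two-finger parallel gripper is mounted at the origin on the work surface. World frame = base frame: x ahead of the robot, y to its left, z up, the work surface at z = 0. Lengths are in m, angles in rad, forces in N, time in s.
With the tool pointing down it reaches from about 0.425 to 0.8 m from the base axis. Payload 8.3 kg.
Tool frame: the origin (TCP) lies at the very end of the fingers, on their centre line; the grasp point (between the pads) lies 19 mm behind it; z points along the fingers, y is the line along which they close (so a half turn about z gives the same grasp; the last joint's range is limited). The gripper opens to 85 mm and grips with 20 to 120 N. Pads are 22 mm wide; open, the fingers measure 114 mm over their backs; the gripper's body (76 mm by 85 mm) begins 54 mm behind the grasp point. The pads swing forward as they close: fully open they stand 13 mm farther back than shut.
Start: joints at [-1.266, 0.383, 0.016, 1.37, -0.006, 1.388, -0.046], TCP at [0.225, 0.583, 0.21] pointing down, gripper open.
Joint ranges: [-2.95, 2.95], [-0.25, 2.06], [-1.52, 1.56], [0.18, 2.33], [-1.44, 4.58], [0.02, 2.06], [-3.01, 3.01]. Speed limits (rad/s): [2.39, 2.39, 3.01, 3.01, 3.14, 3.14, 3.14].

INTERFACE

Orientations are given as a unit quaternion [x, y, z, w].
In Python, from cell import * gives the robot as it stands.
- The arm moves only by the tool apply_moves, never from a script. Its argument "commands" is a list of rows, each a list of 2 entries, a list of its own where there are three numbers: the shift along the tool's x, y, z in cm, then the turn about the tool's z in rad. In form: [[[x, y, z], yaw], ...]. A call has 1 to 12 rows; each row is the pose to reach, as a shift and turn from the pose commanded when the call began, along the tool's axes at that moment; what a row does not reach only later rows make up. A row lasts 1/10 s, in which the tool goes at most 50 mm and 8.59 degrees, less where a joint would pass 70% of its speed; a pose out of reach is approached as far as the arm can. A call with a gripper value outside its range is refused whole. "gripper" is the closure in counts, from 0 (fully open) to 255 (shut), set as the call begins (left out, the last holds). The fingers move at their own pace and stop on an object; "newtons" is the grip in N (left out, the last holds). Time passes only in rows, so rows that repeat a pose let the fingers close. It gives the time, the measured TCP pose, the force, the opening and the grip force at its end, in the units of the state.
- sense(): the state, without advancing time (a new reading comes with each control period).
- camera(name): name is "side" or "top"; returns a dict with "color" (384x512x3 uint8, red, green, blue), "mtx" (3x3 intrinsics, pixels), "k1" (the pictures are not rectified: a ray, as slopes to the right and down, at radius r is drawn at 1 + k1 r^2 times it, then the intrinsics apply), "xyz" and "attitude" of the camera in the world. Camera axes: x right, y up, looking along -z (the intrinsics and any distortion apply to the point x, -y, -z); pixel columns grow to the right and rows downward; lengths in m; the calibration is good to about 2 mm. A picture is of the moment at which its call begins. There is no depth.
- sign_off(): hands the job in; it is judged then, once.
The state is a dict: "t": time; "joints": joint angles; "joint_vel": joint speeds; "effort": joint torques, N m; "position": TCP position; "eef_rot": TCP orientation; "contact_force": force on the tool from outside, world axes, zero at the start; "ft_torque": the same for the moment, N m; "width": opening from 0.0 (shut) to 1.0 (fully open); "grasp_force": force on a finger pad.
Only numpy, scipy, OpenCV 4.12 (cv2) and the standard library are available. Lean on these libraries where they do the work, as an engineer would, in place of code of your own. Each camera call takes 0.05 s, during which the arm holds its last target. There are 200 camera calls.

## Working session

There is one attempt and no reset: what is moved stays moved. The work goes in short steps, Python scripts to look and compute and a tool call to move; the robot and the scene stay as the last step left them, time stands still between calls to the robot, and variables do not carry over. Pictures are saved under pics/ and viewed, at most 10 in all, crops included, and the job is handed in when it is done.

Besides the shell and the picture viewer there is one more tool, called after "Request:" as name(argument=value, ...) on one line, values as JSON. apply_moves: Moves the arm, as the interface text tells. Its arguments: {"type":"object","properties":{"commands":{"type":"array","items":{"type":"array"}},"gripper":{"type":"number"},"newtons":{"type":"number"}},"required":["commands"]}

```bash
mkdir -p pics; python3 - <<'E'
from cell import *
import cv2,pickle
for n in("side","top"):
    c=camera(n); cv2.imwrite(f"pics/{n}0.png",cv2.resize(c["color"][...,::-1],(768,576),interpolation=cv2.INTER_CUBIC)); pickle.dump(c,open(f"{n}0.pkl","wb")); print(c["mtx"],c["k1"],c["xyz"],c["attitude"])
s=sense();print(s["t"],s["position"],s["eef_rot"],s["contact_force"])
E
```

```text
[[350.47680964   0.         257.37350269]
 [  0.         350.47680964 196.20694076]
 [  0.           0.           1.        ]] -0.10834562865647356 [ 0.43388837 -0.70491631  0.60955949] [ 0.44120209 -0.02602486 -0.07722142  0.89370033]
[[381.79247291   0.         257.50473244]
 [  0.         381.79247291 187.43946324]
 [  0.           0.           1.        ]] -0.10267150342126308 [ 0.31744965 -0.06129689  0.95583939] [-0.08912679  0.09055589  0.7088582  -0.69381273]
0.1 [0.22450948 0.58274716 0.20935387] [ 1.82816138e-01  9.83146703e-01 -8.94491739e-04 -1.42628662e-04] [-0.0433792  0.6331701 -1.0106983]
```

View pics/side0.png

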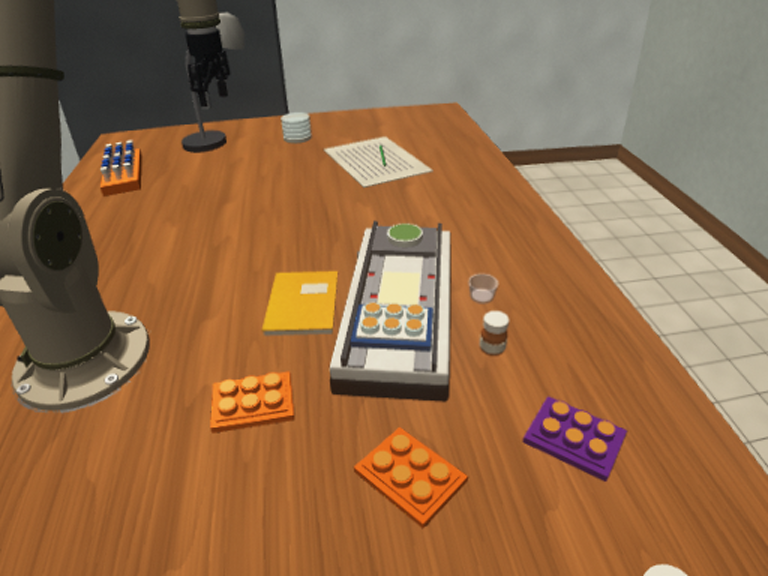

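View pics/top0.png

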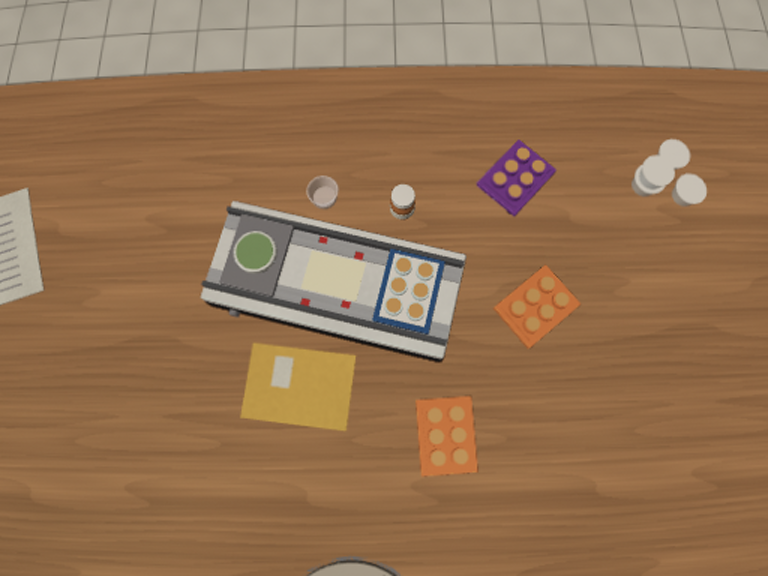

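The side view shows the blue six-well carrier at (393,325) and the lit window at (400,285). In the top view they are at (409,291) and (334,275).

The look-alikes in the top view are orange at (537,306) and (446,436), and purple at (516,178). The one meant is the blue one on the base. I'll enlarge it to confirm.

```bash
python3 - <<'E'
import pickle,cv2
for n,(x0,y0,w,h) in dict(side=(215,140,100,125),top=(130,130,184,114)).items():
    c=pickle.load(open(f"{n}0.pkl","rb"))["color"][y0:y0+h,x0:x0+w,::-1]
    f=4.0; cv2.imwrite(f"pics/{n}c.png",cv2.resize(c,None,fx=f,fy=f,interpolation=cv2.INTER_CUBIC))
E
```

```text
(no output)
```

View pics/sidec.png

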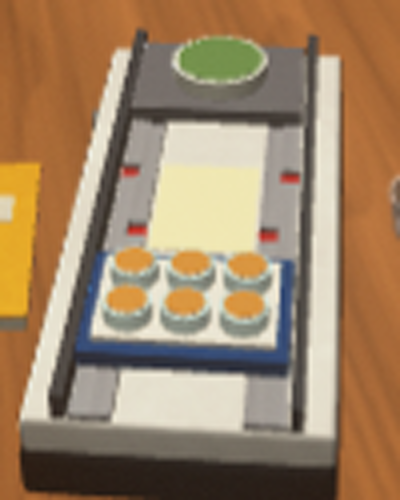

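View pics/topc.png

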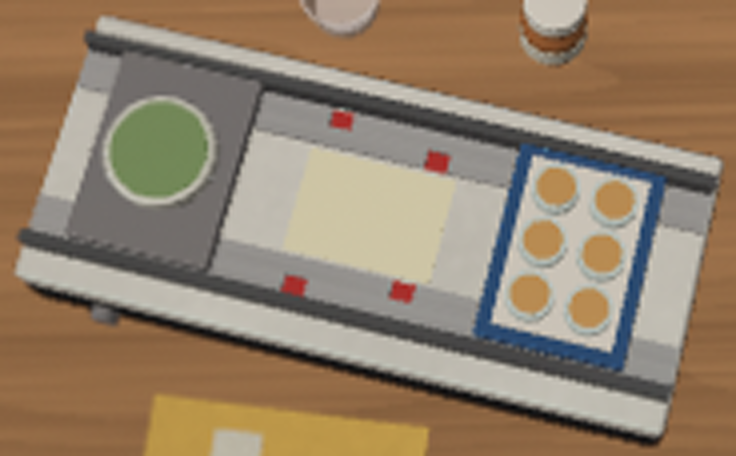

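The crops confirm the blue slab with the white plate, sitting on the base at about (570,258) in the top crop. The notches in the top crop are the outer pair (341,120)/(293,286) and the inner pair (437,161)/(402,292). The wide pair is on the dish side, so notch +y points towards the dish and the carrier is at -y.

```bash
cat >h.py <<'E'
import pickle,numpy as np
from scipy.optimize import least_squares
from scipy.spatial.transform import Rotation as R
C={n:pickle.load(open(f"{n}0.pkl","rb")) for n in("side","top")}
off=dict(side=(215,140),top=(130,130))
def proj(c,P):
    q=R.from_quat(c["attitude"]).inv().apply(np.asarray(P)-c["xyz"]); s=np.stack([q[...,0],-q[...,1]],-1)/-q[...,2:]
    s=s*(1+c["k1"]*(s**2).sum(-1,keepdims=True)); return s*c["mtx"][0,0]+c["mtx"][:2,2]
def px(n,u): return np.array(off[n])+(np.array(u)+.5)/4-.5
def tri(s,t):
    f=lambda P:np.r_[proj(C["side"],P)-px("side",s),proj(C["top"],P)-px("top",t)]
    r=least_squares(f,[.5,0,.06]);return r.x,abs(r.fun).max()
E
cat >m.py <<'E'
from h import *
pts=dict(nPo=((290,176),(341,120)),nMo=((130,170),(293,286)),nPi=((269,235),(437,161)),nMi=((137,229),(402,292)),
cRF=((291,360),(663,180)),cLF=((78,350),(622,368)),cRB=((291,262),(522,147)),bR=((340,437),(720,160)),bRfar=((342,57),(100,17)),bL=((22,420),(660,440)))
for k,v in pts.items():
    p,e=tri(*v);print(k,p.round(4),round(e,2))
# joint fit: base x,y,z(white face),yaw, carrier s along y
def model(q):
    x,y,z,a,s=q; Rz=R.from_euler('z',a).as_matrix()
    L=dict(nPo=(54,32,0),nMo=(-54,32,0),nPi=(42,-32,0),nMi=(-42,-32,0),cRF=(60,s-45,24),cLF=(-60,s-45,24),cRB=(60,s+45,24),bR=(90,-205,0),bRfar=(90,205,0),bL=(-90,-205,0))
    return {k:np.array([x,y,z])+Rz@(np.array(v)/1000) for k,v in L.items()}
def f(q):
    M=model(q);return np.concatenate([np.r_[proj(C["side"],M[k])-px("side",v[0]),proj(C["top"],M[k])-px("top",v[1])] for k,v in pts.items()])
r=least_squares(f,[.5,0,.06,-.2,-120],x_scale=[.1,.1,.1,.1,100],loss="soft_l1");print(r.x.round(4));
for k,e in zip(pts,f(r.x).reshape(-1,4)):print(k,e.round(1))
E
python3 m.py
```

```text
nPo [0.6235 0.038  0.0631] 0.14
nMo [0.5193 0.0662 0.0625] 0.13
nPi [ 0.596  -0.021   0.0622] 0.18
nMi [0.5145 0.0008 0.0624] 0.21
cRF [ 0.5769 -0.1567  0.0814] 0.83
cLF [ 0.4631 -0.1276  0.0821] 0.52
cRB [ 0.5977 -0.073   0.0814] 0.15
bR [ 0.5962 -0.1953  0.0566] 0.75
bRfar [0.7003 0.1943 0.055 ] 0.44
bL [ 0.426  -0.1502  0.0556] 1.37
[ 5.635000e-01  2.290000e-02  5.870000e-02 -2.627000e-01 -1.268948e+02]
nPo [-0.1  1.  -0.5  0.3]
nMo [ 0.   0.9 -0.4  0.1]
nPi [-0.5  0.7 -0.8  0.4]
nMi [-0.2  0.7 -0.8  0.1]
cRF [-0.5  0.4  0.8 -1. ]
cLF [-1.5  0.1 -0.   0.4]
cRB [ 0.8 -0.8 -0.5 -1.3]
bR [ 0.2  0.5  1.3 -1.4]
bRfar [ 0.4 -1.5 -1.5 -2.2]
bL [-2.5  0.   0.6 -0.4]
```

The fit is consistent with the text: face height about 0.06 m and carrier at s = -127 mm. I'll close the fingers and go around at z = 0.21.

Request:
apply_moves(commands=[[[-4,-2,0],0],[[-8,-4,0],0],[[-12,-6,0],0],[[-16,-7.5,0],0],[[-20,-9.5,0],-0.03],[[-24,-11,0],-0.05],[[-28,-13,0],-0.1],[[-32,-15,0],-0.106],[[-35.8,-16.5,0],-0.106],[[-35.8,-16.5,0],-0.106],[[-35.8,-16.5,0],-0.106]], gripper=255, newtons=30)

```text
t: 1.2
position: [0.4999, 0.2994, 0.2098]
eef_rot: [0.132, 0.991, -0.0, -0.0]
contact_force: [-0.4, 0.2, 0.0]
width: -0.006
grasp_force: 0.0
```

```bash
cat >w.py <<'E'
from cell import *
import numpy as np,sys
from scipy.spatial.transform import Rotation as R
s=sense(); T=R.from_quat(s["eef_rot"]); a=-.2627; N=np.array([.5635,.0225,.06]); Rn=R.from_euler('z',a)
y=T.as_matrix()[:,1]
print("t",s["t"],"pos",s["position"].round(4),"in notch mm",(Rn.inv().apply(s["position"]-N)*1000).round(1),"F notch",Rn.inv().apply(s["contact_force"]).round(2),"yaw err",round(np.arctan2(y[1],y[0])-a-np.pi/2,4),"w",s["width"])
if len(sys.argv)>1:
    g=N+Rn.apply(np.array(eval(sys.argv[1]))/1000); print("shift cm",(T.inv().apply(g-s["position"])*100).round(2))
E
python3 w.py "(0,-215,60)"
```

```text
t 1.2 pos [0.4999 0.2994 0.2098] in notch mm [-133.3  250.9  149.8] F notch [-0.39  0.06  0.02] yaw err -0.0018 w -0.005870022937593681
shift cm [-13.42 -46.55   9.01]
```

Request:
apply_moves(commands=[[[-1.3,-4.5,0],0],[[-2.6,-9,0],0],[[-4,-14,0],0],[[-5.4,-18.5,0],0],[[-6.7,-23,0],0],[[-8,-28,0],0],[[-9.4,-32.5,0],0],[[-10.7,-37,0],0],[[-12,-42,1],0],[[-13.4,-46.5,4],0],[[-13.4,-46.5,8],0],[[-13.4,-46.5,9],0]])

```text
t: 2.4
position: [0.5057, -0.1827, 0.1159]
eef_rot: [0.131, 0.991, 0.0, -0.003]
contact_force: [-0.9, 1.0, -0.5]
width: -0.0
grasp_force: 0.0
```

```bash
python3 w.py "(0,-215,14)"; python3 - <<'E'
from cell import *
import cv2
o=[]
for n,(x0,y0,w,h) in dict(side=(215,140,100,125),top=(190,130,124,125)).items():
    o.append(cv2.resize(camera(n)["color"][y0:y0+h,x0:x0+w,::-1],None,fx=3.5,fy=3.5,interpolation=cv2.INTER_CUBIC))
cv2.imwrite("pics/appr.png",cv2.hconcat(o))
E
```

```text
t 2.4 pos [ 0.5057 -0.1827  0.1159] in notch mm [  -2.5 -213.2   55.9] F notch [-1.08  0.71 -0.52] yaw err -0.0002 w -0.00021803335629444137
shift cm [-0.28 -0.18  4.19]
```

View pics/appr.png

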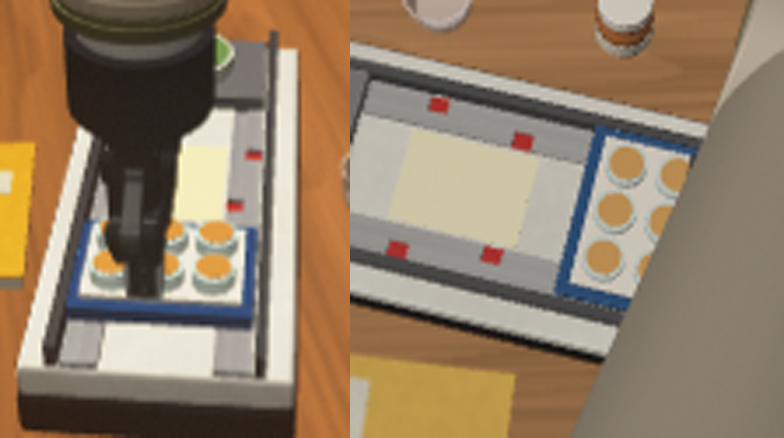

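The fingertip at (142,295) in the side half is in front of the carrier's near edge and about centred. The carrier hasn't moved. Next I'll lower the tip to slab height behind the end face.

Request:
apply_moves(commands=[[[-0.25,-0.3,1.5],0],[[-0.25,-0.3,3],0],[[-0.25,-0.3,4.1],0],[[-0.25,-0.3,4.2],0],[[-0.25,-0.3,4.2],0],[[-0.25,-0.3,4.2],0]])

```text
t: 3.1
position: [0.5108, -0.1868, 0.0792]
eef_rot: [0.13, 0.991, -0.0, 0.001]
contact_force: [-0.6, 0.3, 0.9]
width: 0.003
grasp_force: 0.0
```

```bash
python3 w.py "(0,-187,14)"; python3 - <<'E'
from cell import *
import cv2
o=[]
c=camera("side");x0,y0,w,h=215,180,100,90
cv2.imwrite("pics/low.png",cv2.resize(c["color"][y0:y0+h,x0:x0+w,::-1],None,fx=5,fy=5,interpolation=cv2.INTER_CUBIC))
E
```

```text
t 3.1 pos [ 0.5108 -0.1868  0.0792] in notch mm [   3.5 -215.8   19.2] F notch [-0.64  0.13  0.9 ] yaw err 0.0013 w 0.0028811046727211334
shift cm [0.35 2.88 0.52]
```

View pics/low.png

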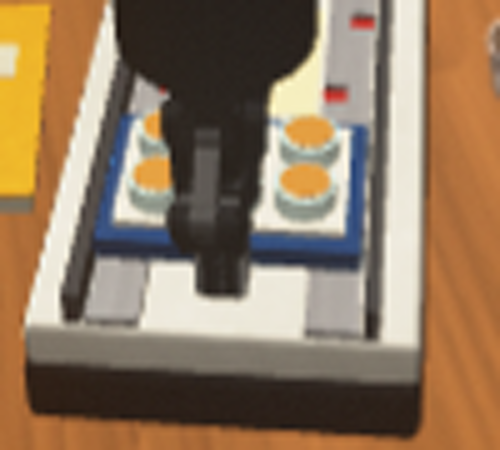

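The tip at (222,290) is clear behind the slab's end face and centred. I'll lower it slightly and close in.

Request:
apply_moves(commands=[[[0.3,0,0.5],0],[[0.3,0.5,0.5],0],[[0.3,1,0.5],0],[[0.3,1.5,0.5],0],[[0.3,2,0.5],0],[[0.3,2.5,0.5],0],[[0.3,2.8,0.5],0],[[0.3,3.1,0.5],0],[[0.3,3.4,0.5],0],[[0.3,3.7,0.5],0],[[0.3,4,0.5],0],[[0.3,4,0.5],0]])

```text
t: 4.35
position: [0.5177, -0.1469, 0.0732]
eef_rot: [0.13, 0.991, 0.0, -0.0]
contact_force: [0.0, 0.3, -0.0]
width: 0.001
grasp_force: 0.0
```

```bash
python3 w.py "(0,-90,14)"
```

```text
t 4.35 pos [ 0.5177 -0.1469  0.0732] in notch mm [  -0.2 -175.5   13.2] F notch [-0.07  0.3  -0.03] yaw err 0.0016 w 0.00102751816107505
shift cm [-0.03  8.55 -0.07]
```

Request:
apply_moves(commands=[[[0,0.3,0],0],[[0,0.6,0],0],[[0,0.9,0],0],[[0,1.2,0],0],[[0,1.5,0],0],[[0,1.8,0],0],[[0,2.1,0],0],[[0,2.4,0],0],[[0,2.7,0],0],[[0,3,0],0]])

```text
t: 5.35
position: [0.5254, -0.1183, 0.0733]
eef_rot: [0.131, 0.991, -0.0, -0.0]
contact_force: [-1.0, -3.0, 0.3]
width: 0.003
grasp_force: 1.7
```

```bash
python3 w.py; python3 - <<'E'
from cell import *
import cv2
o=[]
c=camera("side");x0,y0,w,h=215,150,100,120
cv2.imwrite("pics/push.png",cv2.resize(c["color"][y0:y0+h,x0:x0+w,::-1],None,fx=5,fy=5,interpolation=cv2.INTER_CUBIC))
E
```

```text
t 5.35 pos [ 0.5254 -0.1183  0.0733] in notch mm [  -0.2 -145.8   13.3] F notch [-0.18 -3.15  0.33] yaw err 0.0009 w 0.0026360223510546186
```

View pics/push.png

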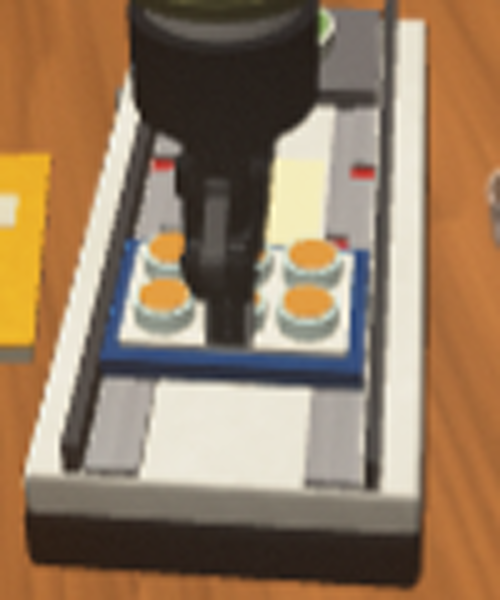

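The slab's blue face at (235,368) is visible below the fingertip at (228,345). The tip may be on the slab's ledge against the plate instead of behind the end face, so I'll check the projections.

```bash
python3 - <<'E'
from h import *
p=lambda P:(proj(C["side"],P)-np.array([215,150])+.5)*5-.5
T=np.array([.5254,-.1183,.0733])
for z in(.0733,.085,.095): print(z,p([.5254,-.1183,z]).round(0))
Rz=R.from_euler('z',-.2627);N=np.array([.5635,.0225,.06])
for s in (-127,-115,-105,-100,-95):
  print(s,[p(N+Rz.apply(np.array(v)/1000)).round(0).tolist() for v in((-60,s-45,24),(60,s-45,24),(-60,s-45,12))])
T0=[.5108,-.1868,.0792]
print("low.png tip",((proj(C["side"],T0)-np.array([215,180])+.5)*5).round(0))
E
```

```text
0.0733 [230. 372.]
0.085 [230. 353.]
0.095 [229. 336.]
-127 [[90.0, 386.0], [361.0, 401.0], [92.0, 406.0]]
-115 [[94.0, 368.0], [362.0, 382.0], [96.0, 388.0]]
-105 [[98.0, 354.0], [363.0, 367.0], [99.0, 373.0]]
-100 [[99.0, 346.0], [364.0, 360.0], [101.0, 366.0]]
-95 [[101.0, 339.0], [364.0, 352.0], [103.0, 359.0]]
low.png tip [224. 323.]
```

The seen tip is about 16 mm higher than the reported TCP (tip z ≈ 0.089), so it is pushing on the plate over the slab edge. That works so far, with the carrier at s ≈ -103 and moving freely at 3 N. I'll still back off, probe the bare face to get the true tip height, and push on the end face.

Request:
apply_moves(commands=[[[0,-1,0],0],[[0,-2,0],0],[[0,-3,0],0],[[0,-3.8,0],0],[[0,-3.8,0],0],[[0,-3.8,0.5],0],[[0,-3.8,0.9],0],[[0,-3.8,1.0],0],[[0,-3.8,1.0],0],[[0,-3.8,1.0],0]])

```text
t: 6.4
position: [0.5156, -0.155, 0.0633]
eef_rot: [0.13, 0.991, -0.0, -0.0]
contact_force: [-0.9, -0.4, -0.4]
width: -0.002
grasp_force: 0.0
```

Request:
apply_moves(commands=[[[0,0,0.1],0],[[0,0,0.2],0],[[0,0,0.3],0],[[0,0,0.4],0],[[0,0,0.4],0]])

```text
t: 6.9
position: [0.5154, -0.1552, 0.0591]
eef_rot: [0.131, 0.991, -0.0, -0.0]
contact_force: [-1.0, -0.8, -0.3]
width: 0.0
grasp_force: 0.0
```

```bash
python3 w.py; python3 - <<'E'
from cell import *
import cv2
c=camera("side");x0,y0,w,h=215,150,100,120
cv2.imwrite("pics/low2.png",cv2.resize(c["color"][y0:y0+h,x0:x0+w,::-1],None,fx=5,fy=5,interpolation=cv2.INTER_CUBIC))
E
```

```text
t 6.9 pos [ 0.5154 -0.1552  0.0591] in notch mm [  -0.3 -184.    -0.9] F notch [-0.79 -1.06 -0.28] yaw err 0.0009 w 7.502771592345714e-06
```

View pics/low2.png

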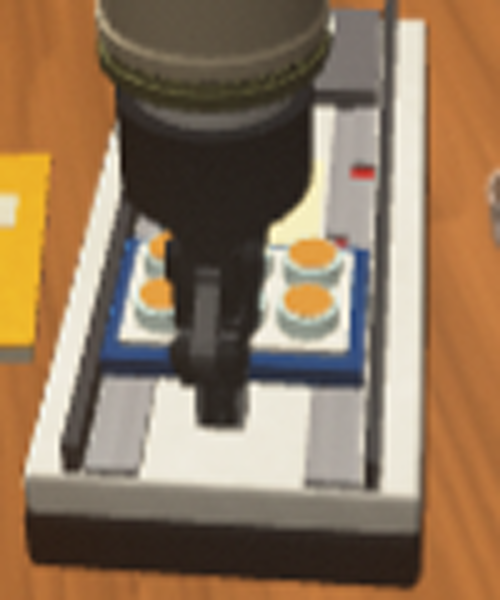

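At a reported z of 0.059 there is still no contact, and the tip at (220,427) sits behind the blue face. That confirms the 16 mm offset: the true tip is at z ≈ 0.075, which is end-face height. I'll lower it 2 mm more and push.

Request:
apply_moves(commands=[[[0,0.5,0.2],0],[[0,1,0.2],0],[[0,1.5,0.2],0],[[0,2,0.2],0],[[0,2.3,0.2],0],[[0,2.6,0.2],0],[[0,2.9,0.2],0],[[0,3.2,0.2],0],[[0,3.5,0.2],0],[[0,3.8,0.2],0],[[0,4.1,0.2],0],[[0,4.4,0.2],0]])

```text
t: 8.15
position: [0.527, -0.1126, 0.0573]
eef_rot: [0.131, 0.991, -0.0, -0.0]
contact_force: [-0.6, -3.3, 0.8]
width: -0.001
grasp_force: 1.8
```

Request:
apply_moves(commands=[[[0,0.3,0],0],[[0,0.6,0],0],[[0,0.9,0],0],[[0,1.2,0],0],[[0,1.5,0],0],[[0,1.8,0],0],[[0,2.1,0],0],[[0,2.4,0],0],[[0,2.7,0],0],[[0,3,0],0]])

```text
t: 9.15
position: [0.5347, -0.0835, 0.0573]
eef_rot: [0.131, 0.991, -0.0, -0.0]
contact_force: [-1.9, -4.8, 0.6]
width: -0.001
grasp_force: 2.0
```

```bash
python3 w.py "(0,-75,-3)"
```

```text
t 9.15 pos [ 0.5347 -0.0835  0.0573] in notch mm [  -0.3 -109.8   -2.7] F notch [-0.58 -5.15  0.63] yaw err 0.0009 w -0.0010357564437617616
shift cm [-0.03  3.48  0.03]
```

Request:
apply_moves(commands=[[[0,0.3,0],0],[[0,0.6,0],0],[[0,0.9,0],0],[[0,1.2,0],0],[[0,1.5,0],0],[[0,1.8,0],0],[[0,2.1,0],0],[[0,2.4,0],0],[[0,2.7,0],0],[[0,3,0],0]])

```text
t: 10.15
position: [0.5425, -0.0545, 0.0573]
eef_rot: [0.131, 0.991, -0.0, -0.0]
contact_force: [-1.3, -4.4, 1.8]
width: -0.0
grasp_force: 2.1
```

```bash
python3 w.py; python3 - <<'E'
from cell import *
import cv2
o=[]
for n,(x0,y0,w,h) in dict(side=(215,140,100,125),top=(170,130,124,125)).items():
    o.append(cv2.resize(camera(n)["color"][y0:y0+h,x0:x0+w,::-1],None,fx=3.5,fy=3.5,interpolation=cv2.INTER_CUBIC))
cv2.imwrite("pics/p3.png",cv2.hconcat(o))
E
```

```text
t 10.15 pos [ 0.5425 -0.0545  0.0573] in notch mm [ -0.3 -79.8  -2.7] F notch [-0.14 -4.58  1.79] yaw err 0.0009 w -0.0001653572620277047
```

View pics/p3.png

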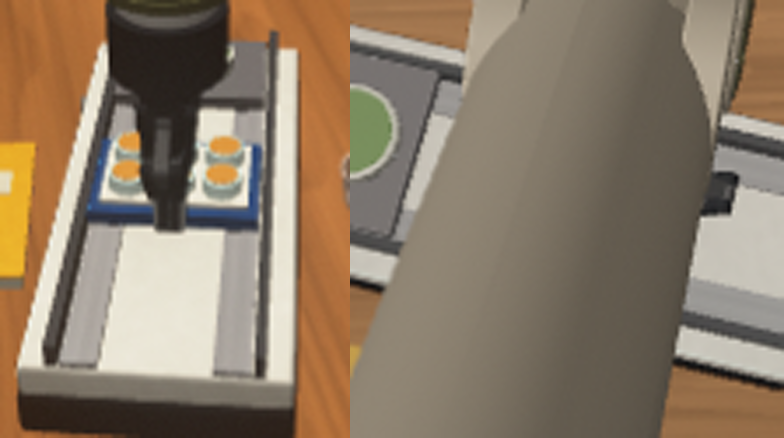

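The tip at (170,228) is on the blue end face, and the carrier is straight at s ≈ -20 to -25 mm. The last stretch I'll do slowly while watching the force.

Request:
apply_moves(commands=[[[0,0.2,0],0],[[0,0.4,0],0],[[0,0.6,0],0],[[0,0.8,0],0],[[0,1.0,0],0],[[0,1.1,0],0],[[0,1.2,0],0]])

```text
t: 10.95
position: [0.5456, -0.0431, 0.0573]
eef_rot: [0.13, 0.991, -0.0, -0.0]
contact_force: [-0.9, -4.4, 2.0]
width: -0.001
grasp_force: 2.1
```

Request:
apply_moves(commands=[[[0,0.1,0],0],[[0,0.2,0],0],[[0,0.3,0],0],[[0,0.4,0],0]])

```text
t: 11.35
position: [0.5466, -0.0392, 0.0573]
eef_rot: [0.131, 0.991, -0.0, -0.0]
contact_force: [-1.2, -3.4, 1.6]
width: 0.003
grasp_force: 2.1
```

Still sliding at about 4 N. I'll continue 2 to 3 mm at a time.

Request:
apply_moves(commands=[[[0,0.1,0],0],[[0,0.2,0],0],[[0,0.3,0],0]])

```text
t: 11.65
position: [0.5474, -0.0363, 0.0573]
eef_rot: [0.13, 0.991, -0.0, -0.0]
contact_force: [-0.5, -4.6, 1.5]
width: 0.003
grasp_force: 2.1
```

Request:
apply_moves(commands=[[[0,0.1,0],0],[[0,0.2,0],0]])

```text
t: 11.85
position: [0.5479, -0.0343, 0.0572]
eef_rot: [0.131, 0.991, -0.0, -0.0]
contact_force: [-0.9, -3.8, 1.9]
width: -0.003
grasp_force: 2.1
```

Request:
apply_moves(commands=[[[0,0.1,0],0],[[0,0.2,0],0]])

```text
t: 12.05
position: [0.5484, -0.0323, 0.0572]
eef_rot: [0.13, 0.991, 0.0, -0.0]
contact_force: [-1.1, -3.6, 0.5]
width: -0.002
grasp_force: 1.8
```

Request:
apply_moves(commands=[[[0,0.1,0],0],[[0,0.1,0],0]])

```text
t: 12.25
position: [0.5487, -0.0308, 0.0572]
eef_rot: [0.13, 0.991, 0.0, -0.0]
contact_force: [-0.2, -2.1, 0.8]
width: 0.001
grasp_force: 0.7
```

Request:
apply_moves(commands=[[[0,0.1,0],0],[[0,0.1,0],0]])

```text
t: 12.45
position: [0.5488, -0.0304, 0.0572]
eef_rot: [0.13, 0.991, -0.0, -0.0]
contact_force: [-2.0, -3.0, -0.1]
width: 0.002
grasp_force: 1.2
```

```bash
python3 w.py
```

```text
t 12.45 pos [ 0.5488 -0.0304  0.0572] in notch mm [ -0.4 -54.9  -2.8] F notch [-1.12 -3.45 -0.12] yaw err 0.0012 w 0.002289383513632141
```

Request:
apply_moves(commands=[[[0,0.1,0],0],[[0,0.1,0],0]])

```text
t: 12.65
position: [0.5491, -0.0296, 0.0572]
eef_rot: [0.131, 0.991, -0.0, -0.0]
contact_force: [-1.4, -2.6, -0.8]
width: -0.001
grasp_force: 1.5
```

Request:
apply_moves(commands=[[[0,0.1,0],0],[[0,0.1,0],0]])

```text
t: 12.85
position: [0.5495, -0.0285, 0.0572]
eef_rot: [0.13, 0.991, 0.0, -0.0]
contact_force: [-0.9, -2.5, -0.6]
width: 0.001
grasp_force: 1.5
```

Request:
apply_moves(commands=[[[0,0.1,0],0],[[0,0.1,0],0]])

```text
t: 13.05
position: [0.5497, -0.0278, 0.0572]
eef_rot: [0.131, 0.991, -0.0, -0.0]
contact_force: [-1.1, -3.9, -0.7]
width: -0.0
grasp_force: 1.7
```

Request:
apply_moves(commands=[[[0,0.1,0],0],[[0,0.1,0],0]])

```text
t: 13.25
position: [0.5497, -0.0276, 0.0572]
eef_rot: [0.131, 0.991, -0.001, -0.0]
contact_force: [-0.8, -4.8, -0.1]
width: 0.003
grasp_force: 2.9
```

```bash
python3 w.py; python3 - <<'E'
from cell import *
import cv2,pickle
c=camera("side");pickle.dump(c,open("sideN.pkl","wb"));x0,y0,w,h=230,140,70,65
cv2.imwrite("pics/n.png",cv2.resize(c["color"][y0:y0+h,x0:x0+w,::-1],None,fx=8,fy=8,interpolation=cv2.INTER_CUBIC))
E
```

```text
t 13.25 pos [ 0.5497 -0.0276  0.0572] in notch mm [ -0.4 -51.9  -2.8] F notch [ 0.45 -4.82 -0.05] yaw err 0.0002 w 0.0028068632400823214
```

Request:
apply_moves(commands=[[[0,0.1,0],0],[[0,0.1,0],0]])

```text
t: 13.5
position: [0.5497, -0.0275, 0.0572]
eef_rot: [0.131, 0.991, -0.001, -0.0]
contact_force: [-1.8, -7.3, 0.3]
width: -0.002
grasp_force: 4.0
```

The tip has stalled while the force rises to 7 N, so the notches are holding it. Backing off and up, away from the side camera's line of sight.

Request:
apply_moves(commands=[[[0,-0.5,0],0],[[0,-1.5,0],0],[[0,-3,0],0],[[0,-5,0],0],[[0,-7,0],0],[[0,-7,-3],0],[[0,-7,-7],0],[[0,-9,-11],0],[[0,-12,-15],0],[[0,-16,-15],0],[[0,-20,-15],0],[[0,-20,-15],0]])

```text
t: 14.7
position: [0.4953, -0.2265, 0.2083]
eef_rot: [0.136, 0.991, -0.001, 0.001]
contact_force: [-0.2, -0.1, 0.3]
width: 0.0
grasp_force: 0.0
```

Request:
apply_moves(commands=[[[4,-2,0],0],[[6,-6,0],0],[[6,-10,0],0],[[6,-14,0],0],[[6,-16,0],0],[[6,-16,0],0]])

```text
t: 15.3
position: [0.3965, -0.3615, 0.2074]
eef_rot: [0.134, 0.991, -0.001, -0.0]
contact_force: [-0.6, 0.7, 0.1]
width: 0.002
grasp_force: 0.0
```

```bash
python3 w.py; python3 - <<'E'
from cell import *
import cv2,pickle
o=[]
for n,(x0,y0,w,h) in dict(side=(225,140,85,110),top=(130,130,110,110)).items():
    c=camera(n);pickle.dump(c,open(n+"N.pkl","wb"))
    o.append(cv2.resize(c["color"][y0:y0+h,x0:x0+w,::-1],None,fx=4,fy=4,interpolation=cv2.INTER_CUBIC))
cv2.imwrite("pics/end.png",cv2.hconcat(o))
E
```

```text
t 15.3 pos [ 0.3965 -0.3615  0.2074] in notch mm [ -61.5 -414.2  147.4] F notch [-0.73  0.54  0.14] yaw err -0.0053 w 0.0023303293101135103
```

View pics/end.png

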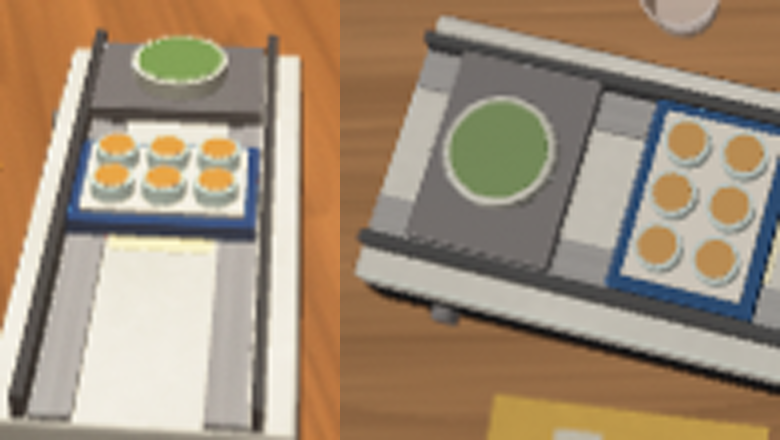

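The hand is clear. The carrier sits square near the window, with slab corners at (69,219) and (257,229) in the side half and (661,101), (610,285), (747,318) in the top half. I'll fit along-rail position and height from these.

```bash
python3 - <<'E'
import h;from h import *
h.off["side"]=(225,140)
Rz=R.from_euler('z',-.2627)
for N in(np.array([.5635,.0225,.06]),np.array([.5633,.0213,.0625])):
    pts=[("side",(-60,-45),(69,219)),("side",(60,-45),(257,229)),("top",(-60,45),(270,285)),("top",(60,45),(321,101)),("top",(-60,-45),(407,318))]
    f=lambda q:np.concatenate([proj(C[n],N+Rz.apply(np.array([a+q[2],b+q[0],24-5+q[1]])/1000))-px(n,u) for n,(a,b),u in pts])
    r=least_squares(f,[0,0,0]);print("s,height of slab top vs seated(0)/rails(5), x:",r.x+[0,-0,0],r.fun.round(1))
E
```

```text
s,height of slab top vs seated(0)/rails(5), x: [-0.54443816 -2.12409001  0.62994977] [-1.   0.6 -0.1  0.2 -1.3 -0.4 -0.3 -1.   1.2  0.3]
s,height of slab top vs seated(0)/rails(5), x: [ 0.6663375  -4.62410594  0.51146647] [-1.   0.6 -0.1  0.2 -1.3 -0.4 -0.3 -1.   1.2  0.3]
```

The fit gives s ≈ 0 mm and x ≈ 0.6 mm, with the height at seated level (not 5 mm up on the rails). Force and vision agree, so I'm handing in.

```bash
python3 -c "
from cell import *
print(sign_off())"
```

```text
the job is handed in; nothing more can be done
None
```

I pushed the blue six-well carrier into the notches and handed the job in at about 15 s, with the hand clear and the dish carrier, jar, cup and notebook left alone; force and camera both showed it seated within about 1 mm, but no verdict came back.

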